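# Set the ironing press to wool: third click of the fabric lever

### The arm

A 6-joint arm with a two-finger parallel gripper is mounted at the origin on the work surface. World frame = base frame: x ahead of the robot, y to its left, z up, the work surface at z = 0. Lengths are in m, angles in rad, forces in N, time in s.
With the tool pointing down it reaches from about 0.25 to 0.725 m from the base axis. Payload 4 kg.
Tool frame: the origin (TCP) lies on the centre line of the jaws, within the pads' length; the fingertips stand 14 mm ahead of it and the grasp point (between the pads) lies 5 mm behind it; z points along the fingers, x is the direction in which the jaws open and shut, and the axes are right-handed (so a half turn about z gives the same grasp; the last joint's range is limited). The gripper opens to 85 mm and grips with 20 to 120 N. Pads are 22 mm wide; open, the fingers measure 114 mm over their backs; the gripper's body (76 mm by 85 mm) begins 54 mm behind the grasp point. The pads swing forward as they close: fully open they stand 13 mm farther back than shut.
Start: joints at [1.1, 0.241, 0.005, 1.335, 0, 1.571], TCP at [0.227, 0.446, 0.245] pointing down, gripper open.
Joint ranges: [-2.72, 2.72], [-1.05, 1.87], [-1.09, 1.28], [-1.99, 2.15], [-1.42, 1.44], [-3.14, 3.14]. Speed limits (rad/s): [2.79, 2.79, 3.14, 3.14, 3.14, 3.14].

### API

Orientations are given as a unit quaternion [x, y, z, w].
In Python, from workcell import bot gives the robot as it stands.
- The arm moves only by the tool play_rows, never from a script. Its argument "motion" is a list of rows, each an object with "fingers": the closure, from -1 (fully open) to 1 (shut), so that 0 is half open; "translation": the shift along the tool's x, y, z in cm, a list of three; "roll": the turn about the tool's z in degrees. A call has 1 to 20 rows; each row is the pose to reach, as a shift and turn from the pose commanded when the call began, along the tool's axes at that moment; what a row does not reach only later rows make up. A row lasts 1/12 s, in which the tool goes at most 41.7 mm and 7.16 degrees, less where a joint would pass 70% of its speed; a pose out of reach is approached as far as the arm can. A call with a gripper value outside its range is refused whole. The fingers move at their own pace and stop on an object; the grip force is fixed at half the most. Time passes only in rows, so rows that repeat a pose let the fingers close. It gives the time, the measured TCP pose, the force and the opening at its end, in the units of the state.
- bot.get_obs(): the state, without advancing time (a new reading comes with each control period).
- bot.camera(name): name is "scene" or "top" or "wrist"; returns a dict with "pixels" (400x640x3 uint8, red, green, blue), "intrinsics" (3x3 intrinsics, pixels), "k1" (the pictures are not rectified: a ray, as slopes to the right and down, at radius r is drawn at 1 + k1 r^2 times it, then the intrinsics apply), "world_to_cam" (4x4, takes a point from world to camera coordinates). Camera axes: x right, y down, z forward; pixel columns grow to the right and rows downward; lengths in m; the calibration is good to about 2 mm. A picture is of the moment at which its call begins. There is no depth.
- bot.job_done(): hands the job in, once; it reports no verdict.
The state is a dict: "clock": time; "joint_pos": joint angles; "joint_vel": joint speeds; "tau": joint torques, N m; "eef_pos": TCP position; "tool_rot": TCP orientation; "ft_force": force on the tool from outside, world axes, zero at the start; "ft_torque": the same for the moment, N m; "grip_width": finger opening in m.
Only numpy, scipy, OpenCV 4.12 (cv2) and the standard library are available. Lean on these libraries where they do the work, as an engineer would, in place of code of your own. Each camera call takes 0.05 s, during which the arm holds its last target. There are 200 camera calls.

### The job

Set the ironing press to wool, which is the third click up from off; the printed scale has worn away, so count by feel. With a fingertip, push the small upright lever on the press's control pod towards you until it is fully home at the off stop, then push it away from you through the clicks and leave it standing in the third one. Only push the lever, never grip it, and leave the iron and everything else where they stand.

Things in the scene. Friction and masses are not known exactly. Their poses are not given: they have to be found in the camera images.
- press: Fixed white ironing press, closed to a narrow gap, 450 mm deep, 730 mm wide, 220 mm high, turned up to 0.3 rad on the table. Its x axis runs level away from the operator (the robot), y to the left, z up. Origin: on the table under the middle of the lever's slot. Its right-hand (-y) end is the control pod, a flat white box, x -140 to 200, y -70 to 80 mm, its deck 115 mm above the table.
- slot_mid (a point): Point on the pod deck at the middle of the lever's slot, straight above the press's origin. The slot is 8 mm wide and runs along the press's x, 42 mm each way, with a metal bezel 1 mm high. For 80 mm each way along it the deck is flat and clear. Farther off: rocker switch 7 mm high at x -115, y 45 mm; filler cap 17 mm high, 40 mm across, at x 155, y 45 mm (press frame).
- plate_top (a point): Middle of the top of the upper pressing plate, 195 mm above the table. Pressing boards and hinge fill y 112 to 660, x -100 to 300 mm of the press's frame up to 220 mm high; a black lifting bar 24 mm thick at height 190 mm runs along their front at x -140, y 200 to 520 mm. Not to be used in this job.
- selector (a joint): Lever travel in m: 0 is the off stop, nearest the operator; grows away from the operator (press +x) to 0.070 at the far stop. Clicks 14 mm apart: 0.014, 0.028, 0.042 (third, wool), 0.056, 0.070. About 5 N pushes it out of a click; past half-way (7 mm) it snaps by itself into the next click and stays there. At the start it may stand in any click but off.
- lever_top (a point): Middle of the top end of the fabric lever, a black upright paddle 12 mm thick along the slot, 26 mm wide across it, standing from 3 to 37 mm above the pod deck. This point is 37 mm above the deck (152 mm above the table) and moves with the lever.
- off_point (a point): Fixed point on the pod deck (115 mm above the table), on the slot's centre line, straight below lever_top when the lever is at off.
- paddle_near: The near half of the lever's paddle, 6 mm along the slot by 26 mm across by 34 mm high; its flat outer face (-x side of the press) is the one to push away from the operator. Origin: centre of its underside, 3 mm above the deck and 3 mm nearer the operator than the lever's middle.
- paddle_far: The far half of the same paddle, same size, its flat outer face on the +x side of the press: the one to push towards the operator. Origin: centre of its underside, 3 mm above the deck and 3 mm farther than the lever's middle. Both halves loaded at once by the fingers counts as gripping the lever.
- pin_tin: Loose steel pin tin, 48 mm across, 18 mm high, standing on the pod deck beyond the slot's far end. Origin: centre of its underside. Leave alone.
- clapper: Loose wooden pressing block, 220 x 62 x 50 mm, on the table right of the pod. Origin: centre of its underside. Leave alone.
- thread_cone: Loose cone of pale thread, 72 mm across, 115 mm high, on the table right of the pod's far end. Origin: centre of its underside. Leave alone.
- iron: Loose iron with steel sole and black handle, about 210 x 110 x 153 mm, lying on its rest at the right. Origin: on the underside of the sole. Leave alone.
- spray_bottle: Loose clear spray bottle with white head, 74 mm across, 194 mm high, at the right beyond the iron. Origin: centre of its underside. Leave alone.
- tape_case: Loose round white tape-measure case, 54 mm across, 17 mm high, on the table in front of the press. Origin: centre of its underside. Leave alone.
- spool: Loose upright dark thread spool, 34 mm across, 46 mm high, on the table in front of the pod. Origin: centre of its underside. Leave alone.

How it is judged:
By the outcome, as a careful person would: the job done as asked, in the order asked, and still so for the second after the job is handed in, with the robot touching nothing.
It also fails if it takes over 58 s, if anything falls off the work surface, if the arm or the gripper's body presses on something with over 40 N, if the wrist force passes 120 N, or if a joint passes its speed limit or range.

## Working session

There is one attempt and no reset: what is moved stays moved. The work goes in short steps, Python scripts to look and compute and a tool call to move; the robot and the scene stay as the last step left them, time stands still between calls to the robot, and variables do not carry over. Pictures are saved under pics/ and viewed, about 8 in all and at most 12, crops included, and the job is handed in when it is done.

Besides the shell and the picture viewer there is one more tool, called by a JSON object that holds its "op" and its "data". play_rows: Moves the arm, as the interface text tells. Its arguments: {"type":"object","properties":{"motion":{"type":"array","items":{"type":"object","properties":{"fingers":{"type":"number"},"translation":{"type":"array","items":{"type":"number"}},"roll":{"type":"number"}}}}},"required":["motion"]}

```bash
mkdir -p pics; cat > h.py <<'E'
from workcell import bot
import numpy as np, cv2
from scipy.optimize import least_squares
def cam(n):
    c=bot.camera(n); c={k:(np.array(v) if k!='k1' else v) for k,v in c.items()}; return c
def save(c,f,crop=None,s=1):
    im=c['pixels'][:,:,::-1]
    if crop: x0,y0,x1,y1=crop; im=im[y0:y1,x0:x1]
    im=cv2.resize(np.ascontiguousarray(im),None,fx=s,fy=s,interpolation=cv2.INTER_CUBIC); cv2.imwrite('pics/'+f,im)
def proj(c,P):
    P=np.atleast_2d(P); p=(c['world_to_cam']@np.c_[P,np.ones(len(P))].T)[:3].T
    u=p[:,:2]/p[:,2:]; u=u*(1+c['k1']*(u**2).sum(1,keepdims=True))
    K=c['intrinsics']; return np.c_[K[0,0]*u[:,0]+K[0,2],K[1,1]*u[:,1]+K[1,2]]
def atz(c,uv,z):
    return least_squares(lambda q:(proj(c,[q[0],q[1],z])-uv).ravel(),[.45,0]).x
E
python3 - <<'E'
from h import *
for n in('scene','top','wrist'):
    c=cam(n); save(c,n+'0.png'); print(n,c['k1'],np.linalg.inv(c['world_to_cam'])[:3].round(3).tolist(),c['intrinsics'][0,0])
o=bot.get_obs(); print(o)
E
```

```text
scene -0.09416024098217603 [[0.81, 0.395, -0.434, 1.272], [0.587, -0.56, 0.585, -1.026], [-0.012, -0.728, -0.685, 1.276]] 494.42459176912143
top -0.08242563217851476 [[0.025, -0.986, 0.164, 0.405], [-0.999, -0.028, -0.017, -0.086], [0.022, -0.164, -0.986, 1.062]] 361.69138387627873
wrist -0.07261378563555905 [[0.455, 0.855, 0.25, 0.163], [0.891, -0.436, -0.13, 0.477], [-0.002, 0.282, -0.959, 0.373]] 337.9644366098802
{'clock': 0.15, 'joint_pos': array([1.09999393e+00, 2.41258362e-01, 4.03703505e-03, 1.33519403e+00,
       4.69290937e-05, 1.57083222e+00]), 'joint_vel': array([ 0.00011846, -0.00305032,  0.00379987, -0.00061553, -0.00030492,
        0.00086402]), 'tau': array([-2.09061745e-04, -3.72634864e+01,  2.52639091e+01,  1.23799252e-02,
       -3.67564905e-05,  8.47234656e-07]), 'eef_pos': array([0.22658331, 0.445205  , 0.24460951]), 'tool_rot': array([ 8.52535220e-01,  5.22669153e-01, -7.02389350e-04,  4.03129136e-04]), 'ft_force': array([ 0.19770552,  0.32447649, -0.42281158]), 'ft_torque': array([0.02543961, 0.09721344, 0.0458419 ]), 'grip_width': 0.08537407882414297}
```

View pics/top0.png

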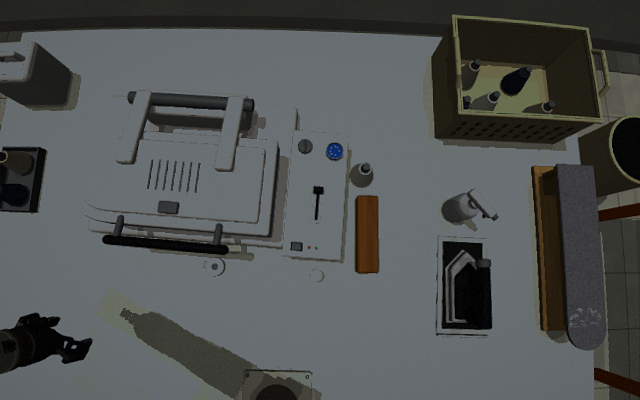

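View pics/scene0.png

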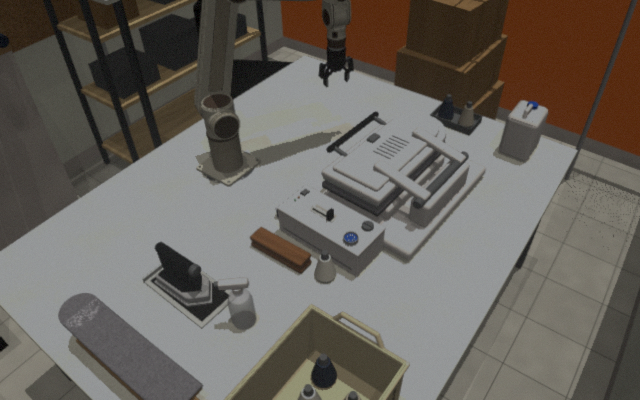

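Top view: pod spans columns 283–350, rows 130–260. The lever is near (318,190), with the slot running down to about row 220. Blue tin at (335,151), filler cap at (305,146). Next, enlarged crops.

```bash
python3 - <<'E'
from h import *
a=cam('top'); b=cam('scene')
A=cv2.resize(np.ascontiguousarray(a['pixels'][125:285,270:370,::-1]),None,fx=3.75,fy=3.75,interpolation=cv2.INTER_CUBIC)
B=cv2.resize(np.ascontiguousarray(b['pixels'][175:275,265:395,::-1]),None,fx=3,fy=3,interpolation=cv2.INTER_CUBIC)
B=cv2.copyMakeBorder(B,0,600-B.shape[0],0,0,cv2.BORDER_CONSTANT)
cv2.imwrite('pics/crop1.png',np.clip(np.hstack([A,B])*1.3,0,255).astype(np.uint8)); print(A.shape,B.shape)
E
```

```text
(600, 375, 3) (600, 390, 3)
```

View pics/crop1.png

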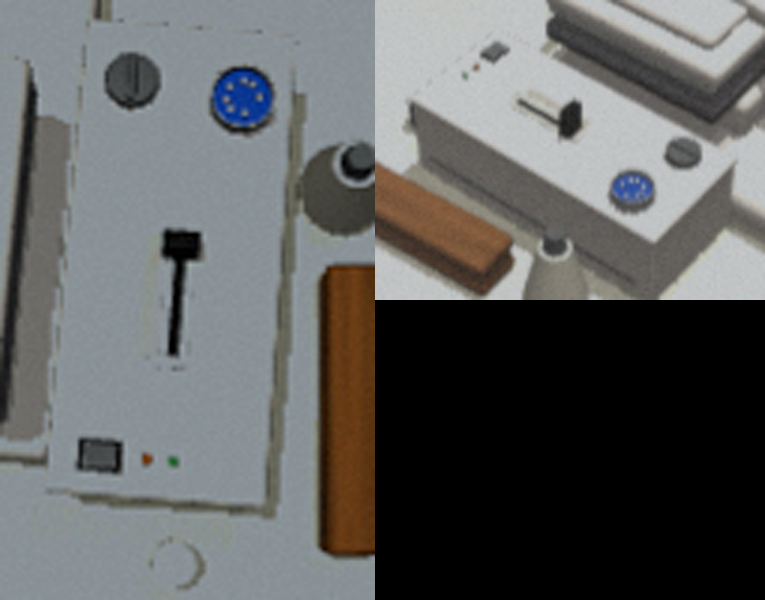

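```bash
cat > fit.py <<'E'
from h import *
a=cam('top'); b=cam('scene')
T=lambda u,v:((u+.5)/3.75-.5+270,(v+.5)/3.75-.5+125)
S=lambda u,v:((u-375+.5)/3-.5+265,(v+.5)/3-.5+175)
obs=[(a,T(92,22),(.2,.08,.115)),(a,T(297,38),(.2,-.07,.115)),(a,T(268,505),(-.14,-.07,.115)),(a,T(48,490),(-.14,.08,.115)),
(a,T(132,79),(.155,.045,.132)),(a,T(100,455),(-.115,.045,.122)),(a,T(174,356),(-.042,0,.115)),(a,T(182,238),('L',0,.152)),
(b,S(683,151),(.155,.045,.132)),(b,S(495,51),(-.115,.045,.122)),(b,S(519,101),(-.042,0,.115)),(b,S(571,107),('L',0,.150)),
(b,S(413,96),(-.14,-.07,.115)),(b,S(655,240),(.2,-.07,.115))]
def W(q,p):
    x=q[3] if p[0]=='L' else p[0]; c,s=np.cos(q[2]),np.sin(q[2])
    return [q[0]+c*x-s*p[1],q[1]+s*x+c*p[1],p[2]]
f=lambda q:np.concatenate([(proj(c,W(q,p))-uv).ravel() for c,uv,p in obs])
r=least_squares(f,[.5,-.1,0,.03],loss='soft_l1',x_scale=[.1,.1,.1,.01])
print('pose',r.x.round(4),'travel',r.x[3]+.035); print(f(r.x).reshape(-1,2).round(1).tolist())
E
python3 fit.py
```

```text
pose [ 0.5525 -0.0981 -0.0513  0.0356] travel 0.07061916725784964
[[-0.3, -0.6], [-0.6, -0.5], [-1.2, -0.2], [-0.1, -0.7], [0.2, -1.1], [0.2, -0.0], [-0.0, 0.0], [0.4, -0.1], [-0.2, -1.9], [-0.7, -0.9], [-1.0, -0.1], [-0.5, 0.4], [-1.0, 0.4], [-1.0, -0.1]]
```

```bash
cat > go.py <<'E'
import sys
from h import *
from scipy.spatial.transform import Rotation as R
q=[.5525,-.0981,-.0513]; c,s=np.cos(q[2]),np.sin(q[2])
o=bot.get_obs(); M=R.from_quat(o['tool_rot']).as_matrix(); p=np.array(o['eef_pos'])
d=p-[q[0],q[1],0]; print('t',o['clock'],'press-frame mm',np.round([1e3*(c*d[0]+s*d[1]),1e3*(-s*d[0]+c*d[1]),1e3*p[2]],1),'F',np.round(o['ft_force'],1),'w',o['grip_width'],'tool y',np.degrees(np.arctan2(M[1,1],M[0,1])))
for a in sys.argv[1:]:
    x,y,z=[float(v)/1e3 for v in a.split(',')]
    t=np.array([q[0]+c*x-s*y,q[1]+s*x+c*y,z]); print(a,'cm',(100*M.T@(t-p)).round(2))
E
python3 go.py 62,0,325 62,0,142
python3 -c "
from h import *
from fit import a,T
w=atz(a,T(243,97),.133); print('tin',w-[.5525,-.0981])"
```

```text
t 0.35 press-frame mm [-353.2  526.2  245.1] F [-0.4 -0.5 -0.3] w 0.08582113161695934 tool y -26.973271142829862
62,0,325 cm [-31.15  59.35  -7.97]
62,0,142 cm [-31.14  59.35  10.33]
pose [ 0.5525 -0.0981 -0.0513  0.0356] travel 0.07061916725784964
[[-0.3, -0.6], [-0.6, -0.5], [-1.2, -0.2], [-0.1, -0.7], [0.2, -1.1], [0.2, -0.0], [-0.0, 0.0], [0.4, -0.1], [-0.2, -1.9], [-0.7, -0.9], [-1.0, -0.1], [-0.5, 0.4], [-1.0, 0.4], [-1.0, -0.1]]
tin [ 0.1428187  -0.04204745]
```

{"op": "play_rows", "data": {"motion": [{"fingers": 1, "translation": [0, 0, -4], "roll": 0}, {"fingers": 1, "translation": [0, 0, -8], "roll": 0}, {"fingers": 1, "translation": [0, 0, -8], "roll": 0}, {"fingers": 1, "translation": [-31.2, 59.5, -8], "roll": -24}, {"fingers": 1, "translation": [-31.2, 59.5, -8], "roll": -24}, {"fingers": 1, "translation": [-31.2, 59.5, -8], "roll": -24}, {"fingers": 1, "translation": [-31.2, 59.5, -8], "roll": -24}, {"fingers": 1, "translation": [-31.2, 59.5, -8], "roll": -24}, {"fingers": 1, "translation": [-31.2, 59.5, -8], "roll": -24}, {"fingers": 1, "translation": [-31.2, 59.5, -8], "roll": -24}, {"fingers": 1, "translation": [-31.2, 59.5, -8], "roll": -24}, {"fingers": 1, "translation": [-31.2, 59.5, -8], "roll": -24}, {"fingers": 1, "translation": [-31.2, 59.5, -8], "roll": -24}, {"fingers": 1, "translation": [-31.2, 59.5, -8], "roll": -24}, {"fingers": 1, "translation": [-31.2, 59.5, -8], "roll": -24}, {"fingers": 1, "translation": [-31.2, 59.5, -8], "roll": -24}, {"fingers": 1, "translation": [-31.2, 59.5, -8], "roll": -24}, {"fingers": 1, "translation": [-31.2, 59.5, -8], "roll": -24}, {"fingers": 1, "translation": [-31.2, 59.5, -8], "roll": -24}, {"fingers": 1, "translation": [-31.2, 59.5, -8], "roll": -24}]}}

```text
clock: 2.12
eef_pos: [0.6174, -0.1069, 0.324]
tool_rot: [0.727, 0.687, -0.0, 0.001]
ft_force: [-0.7, 0.4, 0.0]
grip_width: 0.0001
```

```bash
python3 go.py 64,0,220 64,0,143; python3 -c "
from h import *
c=cam('wrist'); save(c,'w1.png')"
```

```text
t 2.1167 press-frame mm [ 65.2  -5.4 324. ] F [-0.7  0.4  0. ] w 7.339111207589813e-05 tool y -3.1957019780059595
64,0,220 cm [ 0.56 -0.13 10.4 ]
64,0,143 cm [ 0.57 -0.13 18.1 ]
```

View pics/w1.png

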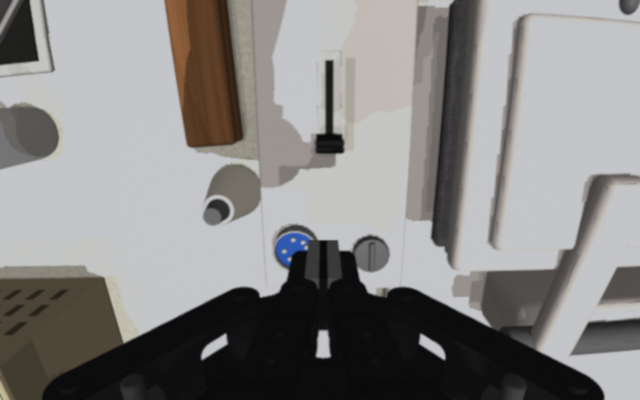

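Wrist view: the lever top is at about (330,140) at the slot's far end, and the slot's near end is at (329,60). The tin and cap lie beyond, clear of the fingers.

```bash
python3 - <<'E'
from h import *
c=cam('wrist'); q=[.5525,-.0981,-.0513]; k,s=np.cos(q[2]),np.sin(q[2])
for uv,z in (((329,60),.115),((330,140),.152),((330,152),.152),((371,253),.132)):
    d=atz(c,uv,z)-q[:2]; print(uv,np.round([1e3*(k*d[0]+s*d[1]),1e3*(-s*d[0]+k*d[1])],1))
E
python3 go.py 64,0,143
```

```text
(329, 60) [-39.6  -1.1]
(330, 140) [31.  -1.1]
(330, 152) [41.7 -1.1]
(371, 253) [150.4  41.7]
t 2.2167 press-frame mm [ 64.6  -4.4 323.3] F [-0.1 -0.2 -0.5] w 0.0001839304744833808 tool y -3.2459636525693263
64,0,143 cm [ 0.45 -0.04 18.03]
```

{"op": "play_rows", "data": {"motion": [{"fingers": 1, "translation": [0, 0, 4], "roll": 0}, {"fingers": 1, "translation": [0, 0, 8], "roll": 0}, {"fingers": 1, "translation": [0, 0, 11], "roll": 0}, {"fingers": 1, "translation": [0, 0, 11], "roll": 0}, {"fingers": 1, "translation": [0, 0, 11], "roll": 0}, {"fingers": 1, "translation": [0, 0, 11], "roll": 0}]}}

```text
clock: 2.72
eef_pos: [0.6166, -0.1018, 0.2179]
tool_rot: [0.725, 0.689, 0.001, 0.001]
ft_force: [1.1, -0.2, 1.5]
grip_width: 0.0003
```

```bash
python3 go.py 64,0,143
```

```text
t 2.7167 press-frame mm [ 64.2  -0.4 217.9] F [ 1.1 -0.2  1.5] w 0.0002709878057085617 tool y -2.9209969788242995
64,0,143 cm [ 0.04 -0.04  7.49]
```

{"op": "play_rows", "data": {"motion": [{"fingers": 1, "translation": [0, 0, 3], "roll": 0}, {"fingers": 1, "translation": [0, 0, 5], "roll": 0}, {"fingers": 1, "translation": [0, 0, 6.2], "roll": 0}, {"fingers": 1, "translation": [0, 0, 7.2], "roll": 0}, {"fingers": 1, "translation": [0, 0, 7.2], "roll": 0}, {"fingers": 1, "translation": [0, 0, 7.2], "roll": 0}]}}

```text
clock: 3.22
eef_pos: [0.6167, -0.1024, 0.1452]
tool_rot: [0.725, 0.689, 0.001, 0.001]
ft_force: [-0.2, -0.1, -0.1]
grip_width: 0.0001
```

{"op": "play_rows", "data": {"motion": [{"fingers": 1, "translation": [0, -0.5, 0], "roll": 0}, {"fingers": 1, "translation": [0, -1, 0], "roll": 0}, {"fingers": 1, "translation": [0, -1.5, 0], "roll": 0}, {"fingers": 1, "translation": [0, -2, 0], "roll": 0}, {"fingers": 1, "translation": [0, -2, 0], "roll": 0}]}}

```text
clock: 3.63
eef_pos: [0.5944, -0.1013, 0.144]
tool_rot: [0.725, 0.688, -0.0, -0.0]
ft_force: [-0.5, 0.4, -0.3]
grip_width: 0.0
```

```bash
python3 go.py; python3 -c "
from h import *
c=cam('wrist'); save(c,'w2.png')"
```

```text
t 3.6333 press-frame mm [ 42.   -1.1 144. ] F [-0.5  0.4 -0.3] w 1.1022441030464502e-05 tool y -2.9836777663860317
```

View pics/w2.png

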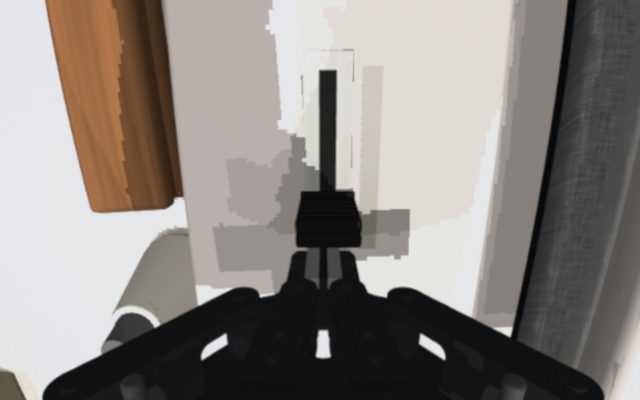

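The wrist view shows the lever top at (328,215) just ahead of the fingertips, in line with them and one click along with no force. I'll push on to the off stop.

{"op": "play_rows", "data": {"motion": [{"fingers": 1, "translation": [0, -0.5, 0], "roll": 0}, {"fingers": 1, "translation": [0, -1, 0], "roll": 0}, {"fingers": 1, "translation": [0, -1.5, 0], "roll": 0}, {"fingers": 1, "translation": [0, -2, 0], "roll": 0}, {"fingers": 1, "translation": [0, -2.5, 0], "roll": 0}, {"fingers": 1, "translation": [0, -3, 0], "roll": 0}, {"fingers": 1, "translation": [0, -3.5, 0], "roll": 0}, {"fingers": 1, "translation": [0, -4, 0], "roll": 0}, {"fingers": 1, "translation": [0, -4.5, 0], "roll": 0}, {"fingers": 1, "translation": [0, -4.8, 0], "roll": 0}, {"fingers": 1, "translation": [0, -5.1, 0], "roll": 0}, {"fingers": 1, "translation": [0, -5.4, 0], "roll": 0}, {"fingers": 1, "translation": [0, -5.4, 0], "roll": 0}, {"fingers": 1, "translation": [0, -5.4, 0], "roll": 0}]}}

```text
clock: 4.85
eef_pos: [0.5406, -0.0985, 0.1432]
tool_rot: [0.725, 0.688, -0.001, -0.001]
ft_force: [-0.4, 0.1, 0.5]
grip_width: 0.0001
```

```bash
python3 go.py; python3 -c "
from h import *
c=cam('wrist'); save(c,'w3.png')"
```

```text
t 4.85 press-frame mm [-11.9  -1.  143.2] F [-0.4  0.1  0.5] w 0.00014820979248286034 tool y -2.9833398812087126
```

View pics/w3.png

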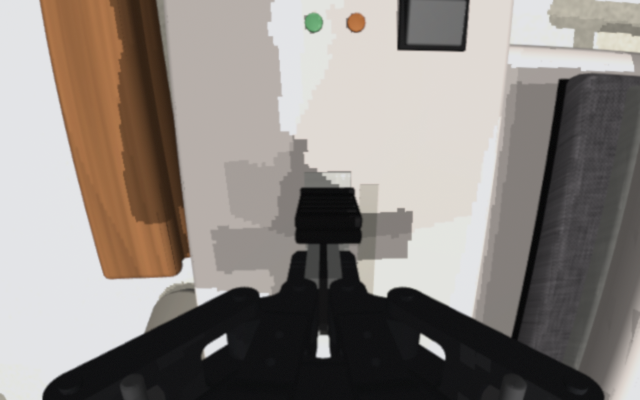

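{"op": "play_rows", "data": {"motion": [{"fingers": 1, "translation": [0, -0.3, 0], "roll": 0}, {"fingers": 1, "translation": [0, -0.5, 0], "roll": 0}, {"fingers": 1, "translation": [0, -0.7, 0], "roll": 0}, {"fingers": 1, "translation": [0, -0.7, 0], "roll": 0}, {"fingers": 1, "translation": [0, -0.7, 0], "roll": 0}]}}

```text
clock: 5.32
eef_pos: [0.5346, -0.0982, 0.1434]
tool_rot: [0.725, 0.688, 0.0, 0.0]
ft_force: [0.3, 0.4, -1.2]
grip_width: -0.0006
```

```bash
python3 go.py
```

```text
t 5.3167 press-frame mm [-17.9  -1.  143.4] F [ 0.3  0.4 -1.2] w -0.0005887856584481972 tool y -2.978447541625246
```

Still no contact force. I'll go on in 2 mm steps.

{"op": "play_rows", "data": {"motion": [{"fingers": 1, "translation": [0, -0.2, 0], "roll": 0}, {"fingers": 1, "translation": [0, -0.2, 0], "roll": 0}, {"fingers": 1, "translation": [0, -0.2, 0], "roll": 0}]}}

```text
clock: 5.57
eef_pos: [0.5345, -0.0982, 0.1436]
tool_rot: [0.725, 0.689, 0.001, 0.001]
ft_force: [5.6, -0.1, -3.1]
grip_width: 0.0001
```

{"op": "play_rows", "data": {"motion": [{"fingers": 1, "translation": [0, -0.2, 0], "roll": 0}, {"fingers": 1, "translation": [0, -0.2, 0], "roll": 0}, {"fingers": 1, "translation": [0, -0.2, 0], "roll": 0}]}}

```text
clock: 5.82
eef_pos: [0.5344, -0.0981, 0.1438]
tool_rot: [0.725, 0.689, 0.003, 0.003]
ft_force: [9.8, 0.1, -5.4]
grip_width: 0.0001
```

```bash
python3 go.py; python3 -c "
from h import *
c=cam('wrist'); save(c,'w4.png',(200,120,460,330),2.8)"
```

```text
t 5.8167 press-frame mm [-18.1  -1.  143.8] F [ 9.8  0.1 -5.4] w 7.815491659534632e-05 tool y -2.957755678773525
```

View pics/w4.png

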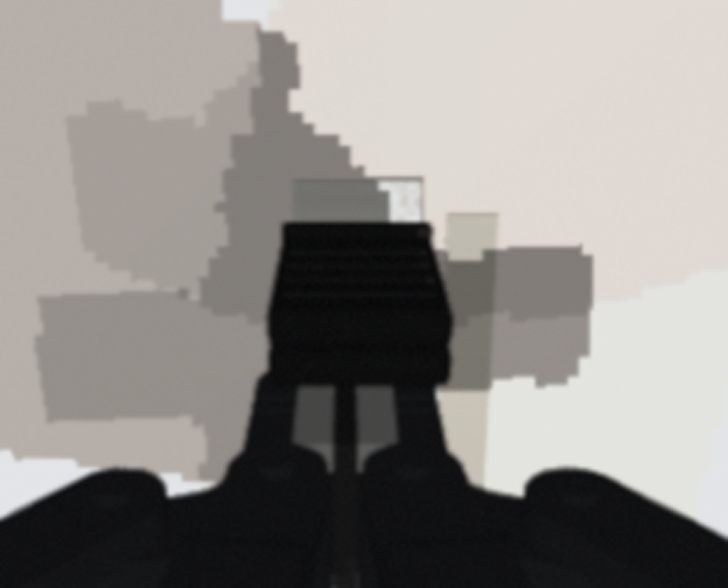

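Off stop felt: the tip stays at x = −18.1 mm, against −18 predicted for off, while force rises to 9.8 N. The picture shows the lever top hard up at the slot's near end. Next I back off, lift and move to the near side.

{"op": "play_rows", "data": {"motion": [{"fingers": 1, "translation": [0, 0.7, 0], "roll": 0}, {"fingers": 1, "translation": [0, 1.4, 0], "roll": 0}, {"fingers": 1, "translation": [0, 1.4, 0], "roll": 0}, {"fingers": 1, "translation": [0, 1.4, -3], "roll": 0}, {"fingers": 1, "translation": [0, 1.4, -6], "roll": 0}, {"fingers": 1, "translation": [0, 1.4, -6], "roll": 0}, {"fingers": 1, "translation": [0, 1.4, -6], "roll": 0}, {"fingers": 1, "translation": [0, -1.5, -6], "roll": 0}, {"fingers": 1, "translation": [0, -4.3, -6], "roll": 0}, {"fingers": 1, "translation": [0, -4.3, -6], "roll": 0}, {"fingers": 1, "translation": [0, -4.3, -6], "roll": 0}, {"fingers": 1, "translation": [0, -4.3, -6], "roll": 0}]}}

```text
clock: 6.87
eef_pos: [0.4877, -0.0957, 0.2029]
tool_rot: [0.725, 0.688, -0.0, -0.0]
ft_force: [0.5, -0.5, 0.7]
grip_width: 0.0
```

```bash
python3 go.py -63,0,143
```

```text
t 6.8667 press-frame mm [-64.9  -1.  202.9] F [ 0.5 -0.5  0.7] w 3.851967450120789e-05 tool y -2.9820266076353907
-63,0,143 cm [0.1  0.19 5.99]
```

{"op": "play_rows", "data": {"motion": [{"fingers": 1, "translation": [0, 0, 3], "roll": 0}, {"fingers": 1, "translation": [0, 0, 5], "roll": 0}, {"fingers": 1, "translation": [0, 0, 6], "roll": 0}, {"fingers": 1, "translation": [0, 0, 6], "roll": 0}, {"fingers": 1, "translation": [0, 0, 6], "roll": 0}, {"fingers": 1, "translation": [0, 0.5, 6], "roll": 0}, {"fingers": 1, "translation": [0, 0.8, 6], "roll": 0}, {"fingers": 1, "translation": [0, 1.1, 6], "roll": 0}, {"fingers": 1, "translation": [0, 1.4, 6], "roll": 0}, {"fingers": 1, "translation": [0, 1.7, 6], "roll": 0}, {"fingers": 1, "translation": [0, 2.0, 6], "roll": 0}, {"fingers": 1, "translation": [0, 2.3, 6], "roll": 0}, {"fingers": 1, "translation": [0, 2.3, 6], "roll": 0}, {"fingers": 1, "translation": [0, 2.3, 6], "roll": 0}]}}

```text
clock: 8.03
eef_pos: [0.5114, -0.0969, 0.1434]
tool_rot: [0.725, 0.689, 0.0, 0.0]
ft_force: [-0.6, 0.8, -0.5]
grip_width: -0.0001
```

```bash
python3 go.py; python3 -c "
from h import *
c=cam('top'); save(c,'t5.png',(270,125,370,285),3.75)"
```

```text
t 8.0333 press-frame mm [-41.1  -0.9 143.4] F [-0.6  0.8 -0.5] w -7.097510082591625e-05 tool y -2.966705947865773
```

View pics/t5.png

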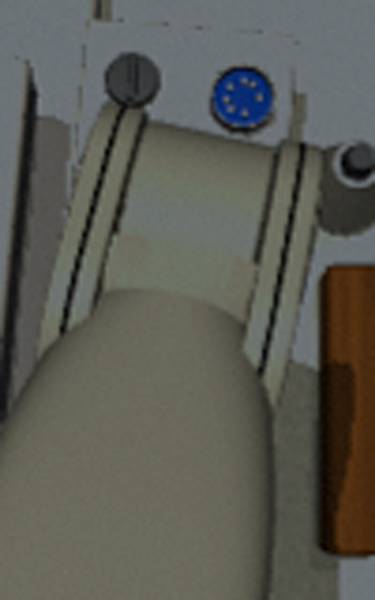

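The arm blocks the top view. The force is zero, which fits the first click. On to the second.

{"op": "play_rows", "data": {"motion": [{"fingers": 1, "translation": [0, 0.3, 0], "roll": 0}, {"fingers": 1, "translation": [0, 0.6, 0], "roll": 0}, {"fingers": 1, "translation": [0, 0.6, 0], "roll": 0}, {"fingers": 1, "translation": [0, 0.6, 0], "roll": 0}]}}

```text
clock: 8.42
eef_pos: [0.5158, -0.0971, 0.1432]
tool_rot: [0.725, 0.688, -0.001, -0.001]
ft_force: [-4.1, 0.8, 2.7]
grip_width: 0.0002
```

{"op": "play_rows", "data": {"motion": [{"fingers": 1, "translation": [0, 0.3, 0], "roll": 0}, {"fingers": 1, "translation": [0, 0.6, 0], "roll": 0}, {"fingers": 1, "translation": [0, 0.8, 0], "roll": 0}, {"fingers": 1, "translation": [0, 0.8, 0], "roll": 0}, {"fingers": 1, "translation": [0, 0.8, 0], "roll": 0}]}}

```text
clock: 8.83
eef_pos: [0.5255, -0.0977, 0.1434]
tool_rot: [0.725, 0.689, 0.0, 0.001]
ft_force: [-0.5, 0.2, -0.1]
grip_width: -0.0001
```

```bash
python3 go.py
```

```text
t 8.8333 press-frame mm [-27.   -1.  143.4] F [-0.5  0.2 -0.1] w -9.870661328181013e-05 tool y -2.9687634686226008
```

Felt 4 N holding in click 1, then release at the second click, with the tip at −27. The third is another 14 mm done the same way.

{"op": "play_rows", "data": {"motion": [{"fingers": 1, "translation": [0, 0.3, 0], "roll": 0}, {"fingers": 1, "translation": [0, 0.6, 0], "roll": 0}, {"fingers": 1, "translation": [0, 0.6, 0], "roll": 0}, {"fingers": 1, "translation": [0, 0.6, 0], "roll": 0}]}}

```text
clock: 9.17
eef_pos: [0.53, -0.0979, 0.1432]
tool_rot: [0.725, 0.689, -0.001, -0.001]
ft_force: [-4.3, 0.3, 3.1]
grip_width: -0.0
```

{"op": "play_rows", "data": {"motion": [{"fingers": 1, "translation": [0, 0.3, 0], "roll": 0}, {"fingers": 1, "translation": [0, 0.6, 0], "roll": 0}, {"fingers": 1, "translation": [0, 0.8, 0], "roll": 0}, {"fingers": 1, "translation": [0, 0.8, 0], "roll": 0}, {"fingers": 1, "translation": [0, 0.8, 0], "roll": 0}]}}

```text
clock: 9.58
eef_pos: [0.5395, -0.0984, 0.1434]
tool_rot: [0.725, 0.689, 0.0, 0.001]
ft_force: [-0.5, 0.2, -0.4]
grip_width: -0.0003
```

```bash
python3 go.py
```

```text
t 9.5833 press-frame mm [-13.   -1.  143.4] F [-0.5  0.2 -0.4] w -0.0003423164457849133 tool y -2.968068979774828
```

Same pattern, so this should be the third click. I'll back off 3 cm, lift, draw back towards the robot and look.

{"op": "play_rows", "data": {"motion": [{"fingers": 1, "translation": [0, -1.5, 0], "roll": 0}, {"fingers": 1, "translation": [0, -3, 0], "roll": 0}, {"fingers": 1, "translation": [0, -3, 0], "roll": 0}, {"fingers": 1, "translation": [0, -3, -4], "roll": 0}, {"fingers": 1, "translation": [0, -3, -8], "roll": 0}, {"fingers": 1, "translation": [0, -3, -12], "roll": 0}, {"fingers": 1, "translation": [0, -6, -14], "roll": 0}, {"fingers": 1, "translation": [0, -10, -14], "roll": 0}, {"fingers": 1, "translation": [0, -14, -14], "roll": 0}, {"fingers": 1, "translation": [0, -18, -14], "roll": 0}, {"fingers": 1, "translation": [0, -18, -14], "roll": 0}, {"fingers": 1, "translation": [0, -18, -14], "roll": 0}, {"fingers": 1, "translation": [0, -18, -14], "roll": 0}]}}

```text
clock: 10.67
eef_pos: [0.3601, -0.0893, 0.2841]
tool_rot: [0.725, 0.688, 0.001, 0.001]
ft_force: [0.5, -0.7, 0.2]
grip_width: 0.0003
```

```bash
python3 -c "
from h import *
a=cam('top'); b=cam('scene')
A=cv2.resize(np.ascontiguousarray(a['pixels'][125:285,270:370,::-1]),None,fx=3.75,fy=3.75,interpolation=cv2.INTER_CUBIC)
B=cv2.resize(np.ascontiguousarray(b['pixels'][175:275,265:395,::-1]),None,fx=3,fy=3,interpolation=cv2.INTER_CUBIC)
B=cv2.copyMakeBorder(B,0,600-B.shape[0],0,0,cv2.BORDER_CONSTANT)
cv2.imwrite('pics/crop6.png',np.hstack([A,B]))
q=[.5525,-.0981,-.0513]
for n in range(6):
    x=-.035+.014*n; P=[q[0]+np.cos(q[2])*x,q[1]+np.sin(q[2])*x]
    u=(proj(a,[*P,.152])[0]-[270,125])*3.75; v=(proj(b,[*P,.150])[0]-[265,175])*3+[375,0]; print(n,u.round(),v.round())
"
```

```text
0 [174. 338.] [519.  80.]
1 [176. 318.] [528.  85.]
2 [177. 298.] [538.  91.]
3 [179. 277.] [548.  96.]
4 [180. 257.] [558. 102.]
5 [182. 237.] [568. 107.]
```

View pics/crop6.png

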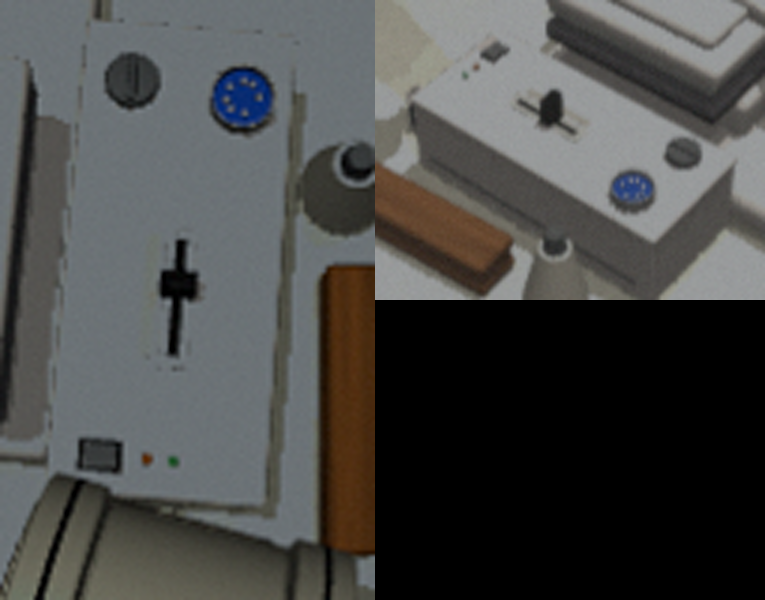

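The lever top is at about (179,279) in the top crop and (551,98) in the scene crop. Click 3 predicts (179,277) and (548,96). Handing in.

```bash
python3 -c "
from h import *
print(bot.job_done())"
```

```text
the job is handed in; nothing more can be done
None
```

The lever now stands in the third click (wool), and I handed the job in at about 11 s of robot time.

- **Off stop:** I pushed the lever from the fifth click to off with the shut fingertips. It stopped with the tip at −18.1 mm, against −18 mm predicted for off, and did not yield at about 10 N.
- **Clicks:** I then pushed it away from the near side. The second and third clicks each showed about 4 N of resistance and then a release. I didn't feel the first click as it went in; I took it from the tip position, and the resistance at the second click fits it.
- **Last check:** With the arm drawn back, both cameras put the lever within about 1 mm of the third-click position along the slot in the top view, and a few mm in the coarser scene view. The wrist force was near zero.
- **Other objects:** The tin, clapper and cone looked unmoved. I didn't re-image the iron, spray bottle, tape case or spool, but the path stayed clear of them.

No check failed or disagreed. One top-camera picture taken mid-push was blocked by the arm and told me nothing.

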